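# Set the hutch door's rail stop short of the tight spot

### The arm

A 6-joint arm with a two-finger parallel gripper is mounted at the origin on the work surface. World frame = base frame: x ahead of the robot, y to its left, z up, the work surface at z = 0. Lengths are in m, angles in rad, forces in N, time in s.
With the tool pointing down it reaches from about 0.3 to 0.875 m from the base axis. Payload 6.4 kg.
Tool frame: the origin (TCP) lies at the very end of the fingers, on their centre line; the grasp point (between the pads) lies ctrl.grip_point_offset behind it (ctrl.grip_point_offset is the distance from the TCP to the grasp point, in m); z points along the fingers, x is the direction in which the jaws open and shut, and the axes are right-handed (so a half turn about z gives the same grasp; the last joint's range is limited). The gripper opens to 85 mm and grips with 20 to 120 N. Pads are 22 mm wide; open, the fingers measure 114 mm over their backs; the gripper's body (76 mm by 85 mm) begins 54 mm behind the grasp point. The pads swing forward as they close: fully open they stand 13 mm farther back than shut.
Start: joints at [-1.327, 0.181, 1.607, -0, 1.354, -0.206], TCP at [0.25, -0.518, 0.231] pointing down, gripper open.
Joint ranges: [-2.99, 2.99], [-0.89, 2.07], [0.3, 2.58], [-1.14, 4.28], [0, 2.63], [-3.12, 3.12]. Speed limits (rad/s): [2.57, 2.57, 3.01, 3.14, 3.14, 3.14].

### API

Orientations are given as a unit quaternion [w, x, y, z].
In Python, from bench import get_obs, viewer, workorder, ctrl gives the robot as it stands. The module is installed in compiled form; this text tells all that it offers.
- The arm moves only by the tool move_arm, never from a script. Its argument "increments" is a list of rows, each an object of numbers: "tx", "ty", "tz": the shift along the tool's x, y, z in m; "turn": the turn about the tool's z in degrees. A call has 1 to 20 rows; each row is the pose to reach, as a shift and turn from the pose commanded when the call began, along the tool's axes at that moment; what a row does not reach only later rows make up. A row lasts 1/12 s, in which the tool goes at most 41.7 mm and 7.16 degrees, less where a joint would pass 70% of its speed; a pose out of reach is approached as far as the arm can. A call with a gripper value outside its range is refused whole. "gripper" is the opening, from 0 (shut) to 1 (fully open), set as the call begins (left out, the last holds). The fingers move at their own pace and stop on an object; the grip force is fixed at half the most. Time passes only in rows, so rows that repeat a pose let the fingers close. It gives the time, the measured TCP pose, the force and the opening at its end, in the units of the state.
- get_obs(): the state, without advancing time (a new reading comes with each control period).
- viewer.camera(name): name is "side" or "top" or "wrist"; returns (picture, depth): 420x560x3 uint8, red, green, blue; 420x560 float32, m along the optical axis (not along the pixel's ray), 0 where there is no reading.
- viewer.get_calibration(name): a dict with "intrinsics" (3x3 intrinsics, pixels), "k1" (the pictures are not rectified: a ray, as slopes to the right and down, at radius r is drawn at 1 + k1 r^2 times it, then the intrinsics apply), "origin" and "attitude" of the camera in the world. Camera axes: x right, y up, looking along -z (the intrinsics and any distortion apply to the point x, -y, -z); pixel columns grow to the right and rows downward; lengths in m; the calibration is good to about 2 mm. A picture is of the moment at which its call begins: read the wrist's pose just before it. get_calibration takes no time and is no camera call; for the wrist camera it gives the pose at the moment of the call.
- workorder.hand_in(): hands the job in, once; it reports no verdict.
The state is a dict: "time_s": time; "q": joint angles; "dq": joint speeds; "joint_efforts": joint torques, N m; "eef_pos": TCP position; "eef_rot": TCP orientation; "wrist_force": force on the tool from outside, world axes, zero at the start; "torque": the same for the moment, N m; "opening": opening from 0.0 (shut) to 1.0 (fully open).
Only numpy, scipy, OpenCV 4.12 (cv2) and the standard library are available. Lean on these libraries where they do the work, as an engineer would, in place of code of your own. Each camera call takes 0.05 s, during which the arm holds its last target.

### The job

The sliding door of the low wooden hutch binds somewhere on its way towards the rail stop, where the floor channel has been pinched out of sight. Take the door by its pull and ease it towards the stop until you feel it start to bind, without forcing it into the tight spot, and back it off about 15 mm so that it runs free again. Then slide the rail stop along until its rubber buffer rests against the door's nearer hanger, so that nobody can run the door into that spot again, let go of everything, and leave the other things on the island where they are.

Things in the scene. Friction and masses are not known exactly. Their poses are not given: they have to be found in the camera images.
- hutch: Low plywood hutch, fixed, 140 deep (x) by 480 wide (y) by 150 mm high. Origin under its centre, on the island top. Its +x points out of its front, which faces away from the robot: reach over its top. +y runs along the rail from the door towards the rail stop; z up. An aluminium floor channel 14 mm high along the foot of its front hides the door's guide shoe and the tight spot.
- door (a joint): Travel of the sliding door along the hutch's +y, in m, 0 to 0.20. It runs against about 2.5 N of friction. The unseen tight spot begins anywhere between 0.06 and 0.16. From there the resistance climbs about 0.8 N per further mm; at about 14 N above the running friction the channel tears. Let go in the tight spot the door does not come free by itself: draw it back.
- door_pull (a point): The point to grip on the door's pull: on the axis of an upright round dark steel bar of 16 mm diameter, 35 mm in front of the panel's front face, midway along the panel; the bar's top end is 12 mm above this point (160 mm above the island) and its lower end 100 mm below the top; the upper 45 mm are free of posts. Axes as the hutch's.
- door_edge (a point): Middle of the leading (hutch +y) edge of the door's wooden panel, 68 mm above the island, 100 mm further along +y than the pull. The panel is 200 wide, 104 high, 10 mm thick; it hangs on two dark steel straps, 20 mm wide, with small wheels on the rail; their tops are 165 mm above the island. Axes as the hutch's.
- hanger_face (a point): Point on the leading (+y) edge of the hanger strap nearer the stop, at the rail's mid height (134 mm above the island), 20 mm behind the door's leading edge; the stop's buffer meets the strap here. Axes as the hutch's.
- stop (a joint): Travel of the rail stop along the hutch's -y, towards the door, in m: 0 at the far end of the rail, 0.20 at most. It is held on the rail by friction and takes about 3.5 N to slide; it stays where it is left.
- stop_face (a point): Centre of the rubber buffer's face on the rail stop, looking to the hutch's -y at the hanger. The buffer is a black disc of 16 mm diameter in front of a steel block 30 mm long that rides on the flat steel rail (16 mm high, 470 mm long, top 142 mm above the island, 12 mm off the hutch's front). Axes as the hutch's.
- stop_tab (a point): The point to grip on the rail stop: centre of its upright black thumb tab, 16 mm thick along the rail (y) by 18 mm (x), its top 10 mm above this point (190 mm above the island), its foot 32 mm below this point; 36 mm further along +y than the buffer's face. Axes as the hutch's.
- bento: Bystander: white three-tier stacking box with lid, 120 x 190 x 155 mm, origin under its centre. Leave alone.
- bowl: Bystander: glass bowl of transparent red bricks, 150 mm across, 65 mm high, origin under its centre. Leave alone.
- scoop: Bystander: orange plastic scoop, about 155 x 56 x 32 mm, lying on the island in front of the hutch, origin near its middle. Leave alone.
- separator: Bystander: grey brick separator, about 80 x 24 x 20 mm, lying on the round wooden stand with swivelling top (210 mm across, 65 mm high). Leave alone.

How it is judged:
On the way, in this order (a step that is already met when the one before it is completed fails the run):
1. the door is eased into the beginning of the tight spot (its guide shoe pressed by the pinched channel with more than 2.5 N) (contact force between door and tight above 2.5 N), for 0.1 s.
2. the door is backed off clear of the tight spot: its edge 3 to 22 mm short of where it begins, before the rail stop is brought up to it (buffer still over 20 mm from the hanger) (y of door_edge in the frame of tight between -0.022 and -0.003 m and y of stop_face in the frame of hanger_face above 0.02 m), for 0.2 s.
At the end, for the whole second after the job is handed in: The door stands backed off, 3 to 22 mm short of where the tight spot begins, with the rail stop's buffer against the door's nearer hanger (gap under 3 mm), door and stop released and at rest (y of door_edge in the frame of tight between -0.022 and -0.003 m and y of stop_face in the frame of hanger_face below 0.003 m and velocity of joint door between -0.005 and 0.005 m/s and velocity of joint stop between -0.005 and 0.005 m/s); the robot touches nothing.
It fails at once if the door is forced into the tight spot (the pinched channel presses its shoe with more than 28 N, reached at about 14 N of push above the running friction) (contact force between door and tight above 28 N).
It fails at once if the bento box is pushed or knocked (moved more than 15 mm) (distance of bento from where it was at the start of the episode above 0.015 m).
It fails at once if the bowl of bricks is pushed or knocked (moved more than 15 mm) (distance of bowl from where it was at the start of the episode above 0.015 m).
It fails at once if the scoop is pushed or knocked (moved more than 15 mm) (distance of scoop from where it was at the start of the episode above 0.015 m).
It fails at once if the brick separator is pushed or knocked (moved more than 15 mm) (distance of separator from where it was at the start of the episode above 0.015 m).
It also fails if it takes over 54 s, if anything falls off the work surface, if the arm or the gripper's body presses on something with over 40 N, if the wrist force passes 120 N, or if a joint passes its speed limit or range.

## Working session

There is one attempt and no reset: what is moved stays moved. The work goes in short steps, Python scripts to look and compute and a tool call to move; the robot and the scene stay as the last step left them, time stands still between calls to the robot, and variables do not carry over. Pictures are saved under pics/ and viewed, and the job is handed in when it is done.

Besides the shell and the picture viewer there is one more tool, called after ">>>" as a command line: name --argument value ..., lists and objects as JSON in quotes. move_arm: Moves the arm, as the interface text tells. Its arguments: {"type":"object","properties":{"increments":{"type":"array"},"gripper":{"type":"number"}},"required":["increments"]}

```bash
mkdir -p pics; cat > h.py <<'E'
import numpy as np, cv2
from bench import get_obs, viewer, workorder, ctrl
def cal(n):
    c=viewer.get_calibration(n); K=np.array(c["intrinsics"]); k1=c["k1"]; o=np.array(c["origin"]); a=np.array(c["attitude"])
    if a.shape!=(3,3):
        from scipy.spatial.transform import Rotation as R
        a=R.from_quat(np.r_[a[1:],a[0]]).as_matrix()
    return K,k1,o,a
def rays(C,uv):
    K,k1,o,R=C; uv=np.atleast_2d(np.array(uv,float))
    d=np.stack([(uv[:,0]-K[0,2])/K[0,0],(uv[:,1]-K[1,2])/K[1,1]],1)
    p=d.copy()
    for _ in range(20): p=d/(1+k1*(p**2).sum(1,keepdims=True))
    return np.c_[p[:,0],-p[:,1],-np.ones(len(p))]@R.T
def onz(C,uv,z):
    r=rays(C,uv); return C[2]+r*((z-C[2][2])/r[:,2])[:,None]
def atd(C,uv,d):
    return C[2]+rays(C,uv)*np.atleast_1d(d)[:,None]
def proj(C,P):
    K,k1,o,R=C; q=(np.atleast_2d(P)-o)@R; s=np.c_[q[:,0],-q[:,1]]/(-q[:,2:3])
    s=s*(1+k1*(s**2).sum(1,keepdims=True)); return np.c_[s[:,0]*K[0,0]+K[0,2],s[:,1]*K[1,1]+K[1,2]]
E
python3 - <<'E'
from h import *
o=get_obs(); print(o); print(ctrl.grip_point_offset)
for n in("side","top","wrist"):
    c=cal(n); print(n,c)
    p,d=viewer.camera(n); np.savez(f"{n}0.npz",p=p,d=d); cv2.imwrite(f"pics/{n}0.png",p[:,:,::-1])
E
```

```text
{'time_s': 0.0, 'q': array([-1.32734049e+00,  1.81506938e-01,  1.60800131e+00, -2.92244173e-05,
        1.35382976e+00, -2.06267431e-01]), 'dq': array([-0.00127693,  0.00189587, -0.00012122, -0.00050315, -0.00043819,
       -0.00231821]), 'joint_efforts': array([ 6.65486168e-04, -4.44870687e+01, -3.51330721e+01, -1.62580832e-04,
        9.24299704e-03, -1.22634660e-05]), 'eef_pos': array([ 0.24984882, -0.51726168,  0.23040658]), 'eef_rot': array([-5.95223293e-04,  8.46971347e-01, -5.31637823e-01, -6.38343012e-04]), 'wrist_force': array([0.61191899, 0.24961781, 0.21751706]), 'torque': array([ 0.04953702,  0.00345449, -0.00859811]), 'opening': 1.0030026580758797}
0.0187
side (array([[493.14863556,   0.        , 278.33893939],
       [  0.        , 493.14863556, 209.29657251],
       [  0.        ,   0.        ,   1.        ]]), 0.025341441650003096, array([ 0.08972732, -0.02248686,  1.56195231]), array([[ 0.03701122,  0.95021023, -0.30940375],
       [-0.99930892,  0.03625929, -0.0081825 ],
       [ 0.00344367,  0.30949277,  0.95089556]]))
top (array([[401.16932932,   0.        , 274.50279199],
       [  0.        , 401.16932932, 207.12696004],
       [  0.        ,   0.        ,   1.        ]]), 0.03646275420856757, array([0.37224078, 0.00276791, 1.14684733]), array([[-0.02841149,  0.98229798, -0.18515794],
       [-0.99958412, -0.02700469,  0.01011581],
       [ 0.00493661,  0.18536834,  0.98265671]]))
wrist (array([[320.5805415 ,   0.        , 280.07925539],
       [  0.        , 320.5805415 , 207.25301608],
       [  0.        ,   0.        ,   1.        ]]), -0.05687901545176619, array([ 0.30998342, -0.48892173,  0.37297065]), array([[ 0.4345703 ,  0.86922781,  0.23577883],
       [-0.90063587,  0.4199708 ,  0.11171192],
       [-0.00191712, -0.26089756,  0.96536459]]))
```

View pics/side0.png

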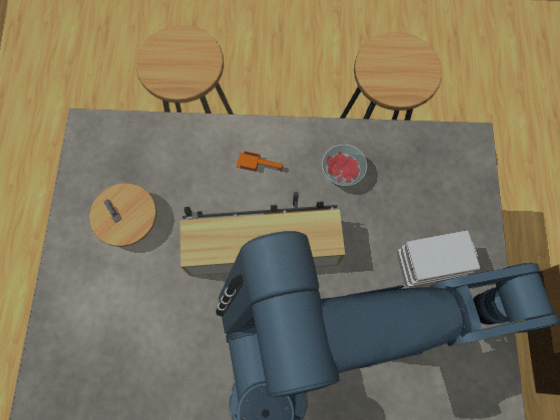

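View pics/top0.png

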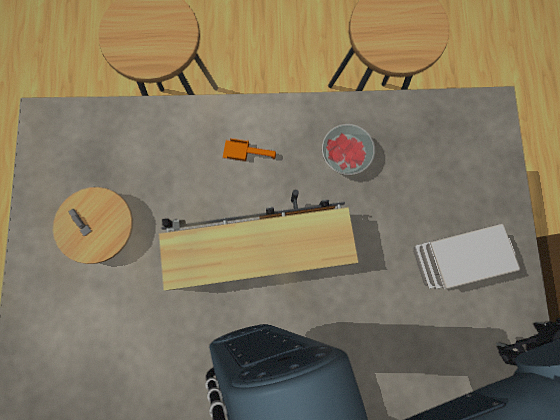

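View pics/wrist0.png

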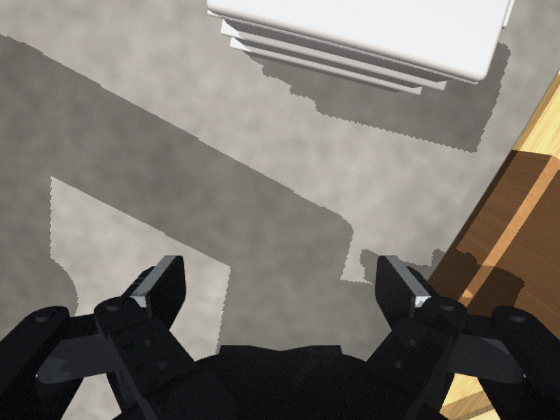

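The side view shows the hutch at (182–342, 205–275). In the top view the hutch top spans (160–357, 207–290), with the stop tab at about (167,223), the pull's top at about (295,193), the hangers at about (270,211) and (325,204), the scoop at (250,150) and the bowl at (348,150). I'll zoom in on that area.

```bash
python3 - <<'E'
from h import *
p=np.load("top0.npz")["p"]; d=np.load("top0.npz")["d"]
c=p[175:245,140:380]; cv2.imwrite("pics/topz.png",cv2.resize(c[:,:120],None,fx=6,fy=6,interpolation=cv2.INTER_CUBIC)[:,:,::-1]); cv2.imwrite("pics/topz2.png",cv2.resize(c[:,110:230],None,fx=6,fy=6,interpolation=cv2.INTER_CUBIC)[:,:,::-1])
C=cal("top")
# hutch top plane region by depth height
v,u=np.mgrid[0:420,0:560]; P=atd(C,np.c_[u.ravel(),v.ravel()],d.ravel()).reshape(420,560,3)
m=(abs(P[...,2]-0.15)<0.006)&(v>195)&(v<300)&(u>150)&(u<370)
m=m.astype(np.uint8); n,l,s,_=cv2.connectedComponentsWithStats(m); k=1+s[1:,4].argmax()
ys,xs=np.where(l==k); Q=onz(C,np.c_[xs,ys],0.15)[:,:2]
r=cv2.minAreaRect((Q*1000).astype(np.float32)); print(r, s[k], cv2.boxPoints(r), np.median(P[ys,xs,2]))
for lo,hi in((.155,.17),(.17,.2)):
    mm=((P[...,2]>lo)&(P[...,2]<hi)&(v>170)&(v<245)&(u>140)&(u<370)).astype(np.uint8)
    n,l2,s2,c2=cv2.connectedComponentsWithStats(mm)
    for i in range(1,n): print(lo,s2[i],c2[i],P[l2==i].mean(0))
E
```

```text
((458.7646484375, 36.828521728515625), (139.6226043701172, 477.88189697265625), 6.390009880065918) [  159   208   199    82 10826] [[ 362.79398  266.51535]
 [ 415.98013 -208.39767]
 [ 554.73535 -192.8583 ]
 [ 501.54916  282.05472]] 0.14852628088339714
0.155 [293 190   6   6  28] [295.28571429 192.32142857] [ 0.5951548  -0.06097415  0.15808328]
0.155 [321 200   8   7  45] [324.62222222 202.71111111] [ 0.56594268 -0.13335978  0.16028443]
0.155 [266 207   8   7  41] [269.75609756 210.12195122] [0.55084356 0.00468151 0.1602769 ]
0.155 [166 220   7   8  14] [169.85714286 224.78571429] [0.52054054 0.25201811 0.16224804]
0.17 [162 219   9   8  62] [166.09677419 222.46774194] [0.52305086 0.25544609 0.18473449]
```

View pics/topz.png

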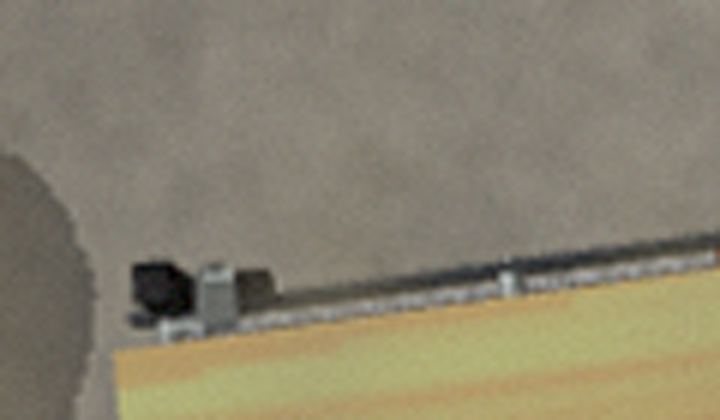

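View pics/topz2.png

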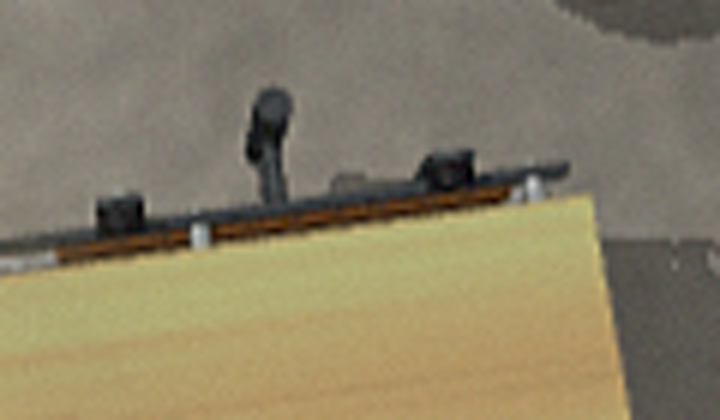

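```bash
cat >> h.py <<'E'
yaw=np.radians(6.39); HX=np.array([np.cos(yaw),np.sin(yaw),0]); HY=np.array([-np.sin(yaw),np.cos(yaw),0]); HO=np.array([.4588,.0368,0])
def hut(P):
    q=np.atleast_2d(P)-HO; return np.c_[q@HX,q@HY,q[:,2]]
def world(x,y,z): return HO+HX*x+HY*y+np.array([0,0,z])
def delta(T,tool):
    """shift in tool axes from pose T(eef) to world pt"""
    from scipy.spatial.transform import Rotation as R
    q=np.array(T["eef_rot"]); M=R.from_quat(np.r_[q[1:],q[0]]).as_matrix()
    d=M.T@(np.array(tool)-np.array(T["eef_pos"])); x=M[:,0]
    ang=np.degrees(np.arctan2(x[1],x[0])); w=(-90+6.39-ang)
    return d,-w
E
python3 - <<'E'
from h import *
S=cal("side");T=cal("top")
p=np.load("side0.npz")["p"]
for i,(a,b,x,y) in enumerate([(170,195,60,60),(260,180,100,60)]):
    cv2.imwrite(f"pics/s{i}.png",cv2.resize(p[b:b+y,a:a+x],None,fx=8,fy=8,interpolation=cv2.INTER_CUBIC)[:,:,::-1])
print("pull top",hut(onz(T,[[295.2,192.2]],.16)),"tabtop",hut(onz(T,[[140+152/6-.4,175+277/6-.4]],.19)))
print("hangers",hut(onz(T,[[270.,208.5],[324.8,201.5]],.165)))
print("hangers d",hut([[ .55084356,.00468151,.160],[.56594,-.13336,.160]]))
print("bento",hut(onz(T,[[470,255]],.155)),"bowl",hut(onz(T,[[348,150]],.05)))
# expected in side
for P in (onz(T,[[295.2,192.2]],.16),onz(T,[[140+152/6-.4,175+277/6-.4]],.19)): print(proj(S,P))
E
```

```text
pull top [[ 0.12454671 -0.11200179  0.16      ]] tabtop [[0.09172322 0.21125258 0.19      ]]
hangers [[ 0.09103133 -0.04323785  0.165     ]
 [ 0.08967737 -0.18121845  0.165     ]]
hangers d [[ 0.08789708 -0.04216298  0.16      ]
 [ 0.08753634 -0.18102706  0.16      ]]
bento [[-0.08939431 -0.51189245  0.155     ]] bowl [[ 0.2496547  -0.28946699  0.05      ]]
[[295.56216924 194.43519989]]
[[186.67237976 209.12765593]]
```

View pics/s0.png

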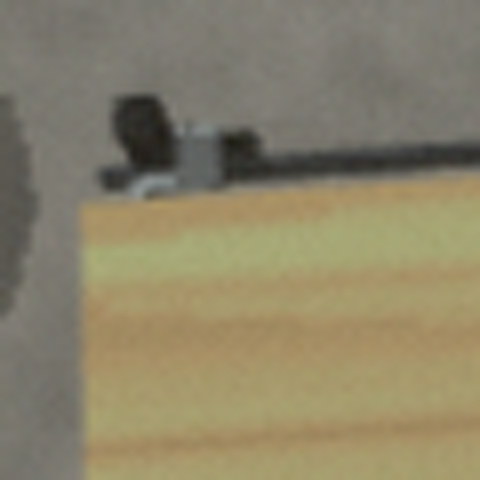

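View pics/s1.png

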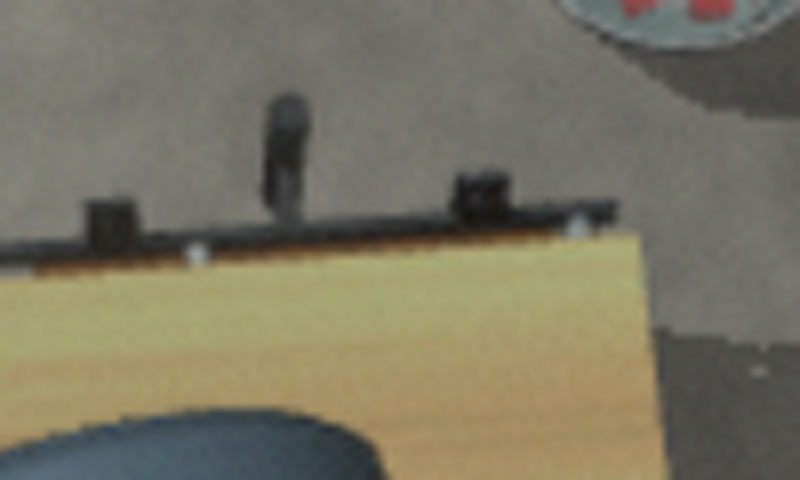

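```bash
python3 - <<'E'
from h import *
print(delta(get_obs(),world(.1245,-.112,.235)))
E
```

```text
(array([-0.26125582, -0.5093393 , -0.00389832]), np.float64(19.385254714438673))
```

>>> move_arm --increments '[{"tx":-0.131,"ty":-0.255,"tz":-0.02,"turn":10},{"tx":-0.131,"ty":-0.255,"tz":-0.02,"turn":10},{"tx":-0.131,"ty":-0.255,"tz":-0.02,"turn":10},{"tx":-0.131,"ty":-0.255,"tz":-0.02,"turn":10},{"tx":-0.131,"ty":-0.255,"tz":-0.02,"turn":10},{"tx":-0.131,"ty":-0.255,"tz":-0.02,"turn":10},{"tx":-0.261,"ty":-0.509,"tz":-0.004,"turn":19.4},{"tx":-0.261,"ty":-0.509,"tz":-0.004,"turn":19.4},{"tx":-0.261,"ty":-0.509,"tz":-0.004,"turn":19.4},{"tx":-0.261,"ty":-0.509,"tz":-0.004,"turn":19.4},{"tx":-0.261,"ty":-0.509,"tz":-0.004,"turn":19.4},{"tx":-0.261,"ty":-0.509,"tz":-0.004,"turn":19.4},{"tx":-0.261,"ty":-0.509,"tz":-0.004,"turn":19.4},{"tx":-0.261,"ty":-0.509,"tz":-0.004,"turn":19.4},{"tx":-0.261,"ty":-0.509,"tz":-0.004,"turn":19.4},{"tx":-0.261,"ty":-0.509,"tz":-0.004,"turn":19.4}]'

```text
time_s: 1.48
eef_pos: [0.5953, -0.0594, 0.2345]
eef_rot: [0.0, 0.747, -0.665, -0.001]
wrist_force: [0.1, -1.5, -0.6]
opening: 0.999
```

```bash
python3 - <<'E'
from h import *
o=get_obs(); print(hut(o["eef_pos"]),delta(o,world(.1245,-.112,.128)))
C=cal("wrist"); p,d=viewer.camera("wrist"); np.savez("w1.npz",p=p,d=d)
for P in (world(.1245,-.112,.16),): 
    for q in proj(C,P): print(q); cv2.circle(p,tuple(int(a) for a in q),3,(255,0,255),1)
cv2.imwrite("pics/w1.png",p[:,:,::-1])
E
```

```text
[[ 0.12490005 -0.11081137  0.23445106]] (array([0.00123567, 0.00026599, 0.10645095]), np.float64(0.20027782365031044))
[281.6995933  218.37612925]
```

View pics/w1.png

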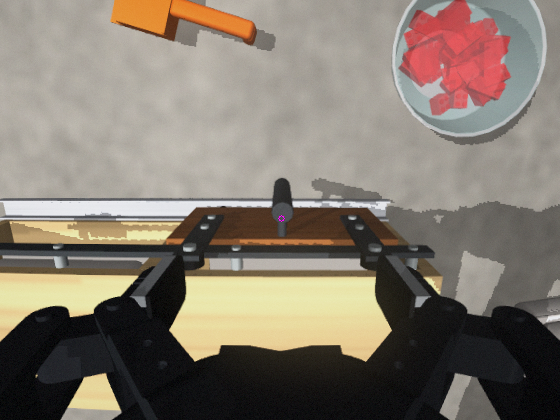

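The wrist view shows the pull's top end at about (283,211), midway between the open fingers. My mark fell at (282,218), so the pull may be a few mm further out. I'll go down with x about 2 mm further out.

>>> move_arm --increments '[{"tx":0.001,"ty":-0.002,"tz":0.04},{"tx":0.001,"ty":-0.002,"tz":0.075},{"tx":0.001,"ty":-0.002,"tz":0.106},{"tx":0.001,"ty":-0.002,"tz":0.106},{"tx":0.001,"ty":-0.002,"tz":0.106}]'

```text
validation failed for argument at $.in...
```

>>> move_arm --increments '[{"tx":0},{"tx":0},{"tx":0},{"tx":0},{"tx":0},{"tx":0},{"tx":0},{"tx":0}]' --gripper 0

```text
validation failed for argument at $.in...
```

>>> move_arm --increments '[{"tx":0.001,"ty":-0.002,"tz":0.04,"turn":0},{"tx":0.001,"ty":-0.002,"tz":0.075,"turn":0},{"tx":0.001,"ty":-0.002,"tz":0.106,"turn":0},{"tx":0.001,"ty":-0.002,"tz":0.106,"turn":0},{"tx":0.001,"ty":-0.002,"tz":0.106,"turn":0}]'

```text
time_s: 1.95
eef_pos: [0.5951, -0.0631, 0.128]
eef_rot: [0.001, 0.745, -0.667, -0.002]
wrist_force: [0.3, -0.1, 0.2]
opening: 1.0
```

>>> move_arm --increments '[{"tx":0,"ty":0,"tz":0,"turn":0},{"tx":0,"ty":0,"tz":0,"turn":0},{"tx":0,"ty":0,"tz":0,"turn":0},{"tx":0,"ty":0,"tz":0,"turn":0},{"tx":0,"ty":0,"tz":0,"turn":0},{"tx":0,"ty":0,"tz":0,"turn":0},{"tx":0,"ty":0,"tz":0,"turn":0},{"tx":0,"ty":0,"tz":0,"turn":0},{"tx":0,"ty":0,"tz":0,"turn":0},{"tx":0,"ty":0,"tz":0,"turn":0}]' --gripper 0

```text
time_s: 2.78
eef_pos: [0.5975, -0.0622, 0.1303]
eef_rot: [-0.0, 0.745, -0.667, 0.0]
wrist_force: [-2.1, 0.2, 5.2]
opening: 0.17
```

>>> move_arm --increments '[{"tx":-0.003,"ty":0,"tz":0,"turn":0},{"tx":-0.006,"ty":0,"tz":0,"turn":0},{"tx":-0.009,"ty":0,"tz":0,"turn":0},{"tx":-0.012,"ty":0,"tz":0,"turn":0}]'

```text
time_s: 3.12
eef_pos: [0.5962, -0.0511, 0.1304]
eef_rot: [0.0, 0.745, -0.667, 0.001]
wrist_force: [-0.4, -3.4, 6.2]
opening: 0.164
```

```bash
cat > st.py <<'E'
from h import *
o=get_obs(); f=o["wrist_force"]; print(round(o["time_s"],2),"tcp hut",hut(o["eef_pos"]).round(4),"Fhx %.2f Fhy %.2f Fz %.2f"%(f@HX,f@HY,f[2]),"tq",o["torque"].round(2),"open %.3f"%o["opening"])
E
python3 st.py
```

```text
3.12 tcp hut [[ 0.1268 -0.1027  0.1304]] Fhx -0.82 Fhy -3.34 Fz 6.20 tq [-0.29  0.2   0.02] open 0.164
```

>>> move_arm --increments '[{"tx":-0.003,"ty":0,"tz":0,"turn":0},{"tx":-0.006,"ty":0,"tz":0,"turn":0},{"tx":-0.009,"ty":0,"tz":0,"turn":0},{"tx":-0.012,"ty":0,"tz":0,"turn":0}]'

```text
time_s: 3.45
eef_pos: [0.5949, -0.0392, 0.1304]
eef_rot: [0.0, 0.745, -0.667, 0.001]
wrist_force: [-1.4, -2.4, 4.8]
opening: 0.166
```

>>> move_arm --increments '[{"tx":-0.003,"ty":0,"tz":0,"turn":0},{"tx":-0.006,"ty":0,"tz":0,"turn":0},{"tx":-0.009,"ty":0,"tz":0,"turn":0},{"tx":-0.012,"ty":0,"tz":0,"turn":0}]'

```text
time_s: 3.78
eef_pos: [0.5935, -0.0272, 0.1304]
eef_rot: [0.0, 0.745, -0.667, 0.001]
wrist_force: [-1.7, -2.8, 6.2]
opening: 0.166
```

>>> move_arm --increments '[{"tx":-0.0025,"ty":0,"tz":0,"turn":0},{"tx":-0.005,"ty":0,"tz":0,"turn":0},{"tx":-0.0075,"ty":0,"tz":0,"turn":0},{"tx":-0.01,"ty":0,"tz":0,"turn":0}]'

```text
time_s: 4.12
eef_pos: [0.5924, -0.0173, 0.1303]
eef_rot: [0.0, 0.745, -0.667, 0.001]
wrist_force: [-2.0, -2.2, 6.0]
opening: 0.166
```

>>> move_arm --increments '[{"tx":-0.0025,"ty":0,"tz":0,"turn":0},{"tx":-0.005,"ty":0,"tz":0,"turn":0},{"tx":-0.0075,"ty":0,"tz":0,"turn":0},{"tx":-0.01,"ty":0,"tz":0,"turn":0}]'

```text
time_s: 4.45
eef_pos: [0.5913, -0.0074, 0.1304]
eef_rot: [0.0, 0.745, -0.667, 0.001]
wrist_force: [-1.5, -2.9, 5.5]
opening: 0.167
```

>>> move_arm --increments '[{"tx":-0.002,"ty":0,"tz":0,"turn":0},{"tx":-0.004,"ty":0,"tz":0,"turn":0},{"tx":-0.006,"ty":0,"tz":0,"turn":0}]'

```text
time_s: 4.7
eef_pos: [0.5906, -0.0014, 0.1304]
eef_rot: [0.0, 0.745, -0.667, 0.001]
wrist_force: [-1.4, -3.1, 5.7]
opening: 0.167
```

>>> move_arm --increments '[{"tx":-0.002,"ty":0,"tz":0,"turn":0},{"tx":-0.004,"ty":0,"tz":0,"turn":0},{"tx":-0.006,"ty":0,"tz":0,"turn":0}]'

```text
time_s: 4.95
eef_pos: [0.59, 0.0046, 0.1304]
eef_rot: [0.0, 0.745, -0.667, 0.001]
wrist_force: [-2.8, -2.5, 5.8]
opening: 0.167
```

>>> move_arm --increments '[{"tx":-0.002,"ty":0,"tz":0,"turn":0},{"tx":-0.004,"ty":0,"tz":0,"turn":0},{"tx":-0.006,"ty":0,"tz":0,"turn":0}]'

```text
time_s: 5.2
eef_pos: [0.5893, 0.0105, 0.1304]
eef_rot: [0.0, 0.745, -0.667, 0.001]
wrist_force: [-2.9, -3.7, 6.4]
opening: 0.165
```

>>> move_arm --increments '[{"tx":-0.002,"ty":0,"tz":0,"turn":0},{"tx":-0.004,"ty":0,"tz":0,"turn":0}]'

```text
time_s: 5.37
eef_pos: [0.5888, 0.0145, 0.1304]
eef_rot: [0.0, 0.745, -0.667, 0.001]
wrist_force: [-2.7, -3.6, 6.6]
opening: 0.164
```

>>> move_arm --increments '[{"tx":-0.002,"ty":0,"tz":0,"turn":0},{"tx":-0.004,"ty":0,"tz":0,"turn":0}]'

```text
time_s: 5.53
eef_pos: [0.5884, 0.0185, 0.1304]
eef_rot: [0.0, 0.745, -0.667, 0.001]
wrist_force: [-1.7, -2.5, 5.2]
opening: 0.166
```

Not binding yet; continue.

>>> move_arm --increments '[{"tx":-0.002,"ty":0,"tz":0,"turn":0},{"tx":-0.004,"ty":0,"tz":0,"turn":0},{"tx":-0.006,"ty":0,"tz":0,"turn":0}]'

```text
time_s: 5.78
eef_pos: [0.5877, 0.0245, 0.1303]
eef_rot: [0.0, 0.745, -0.667, 0.001]
wrist_force: [-2.2, -2.9, 6.2]
opening: 0.166
```

>>> move_arm --increments '[{"tx":-0.002,"ty":0,"tz":0,"turn":0},{"tx":-0.004,"ty":0,"tz":0,"turn":0},{"tx":-0.006,"ty":0,"tz":0,"turn":0}]'

```text
time_s: 6.03
eef_pos: [0.587, 0.0304, 0.1304]
eef_rot: [0.0, 0.745, -0.667, 0.001]
wrist_force: [-1.7, -1.8, 6.3]
opening: 0.171
```

>>> move_arm --increments '[{"tx":-0.002,"ty":0,"tz":0,"turn":0},{"tx":-0.004,"ty":0,"tz":0,"turn":0},{"tx":-0.006,"ty":0,"tz":0,"turn":0}]'

```text
time_s: 6.28
eef_pos: [0.5864, 0.0363, 0.1304]
eef_rot: [0.0, 0.745, -0.667, 0.001]
wrist_force: [-2.6, -4.8, 6.8]
opening: 0.166
```

>>> move_arm --increments '[{"tx":-0.0015,"ty":0,"tz":0,"turn":0},{"tx":-0.003,"ty":0,"tz":0,"turn":0}]'

```text
time_s: 6.45
eef_pos: [0.5861, 0.0387, 0.1304]
eef_rot: [0.001, 0.745, -0.667, 0.001]
wrist_force: [-2.0, -6.4, 5.9]
opening: 0.166
```

```bash
python3 st.py
```

```text
6.45 tcp hut [[ 0.1267 -0.0123  0.1304]] Fhx -2.72 Fhy -6.15 Fz 5.93 tq [-0.92  0.36  0.  ] open 0.166
```

>>> move_arm --increments '[{"tx":-0.001,"ty":0,"tz":0,"turn":0},{"tx":-0.001,"ty":0,"tz":0,"turn":0},{"tx":-0.001,"ty":0,"tz":0,"turn":0}]'

```text
time_s: 6.7
eef_pos: [0.586, 0.0398, 0.1304]
eef_rot: [0.001, 0.745, -0.667, 0.001]
wrist_force: [-2.6, -4.4, 6.9]
opening: 0.164
```

```bash
python3 st.py
```

```text
6.7 tcp hut [[ 0.1267 -0.0112  0.1304]] Fhx -3.03 Fhy -4.05 Fz 6.94 tq [-0.74  0.38 -0.02] open 0.164
```

>>> move_arm --increments '[{"tx":-0.001,"ty":0,"tz":0,"turn":0},{"tx":-0.002,"ty":0,"tz":0,"turn":0}]'

```text
time_s: 6.87
eef_pos: [0.5859, 0.041, 0.1304]
eef_rot: [0.001, 0.745, -0.667, 0.002]
wrist_force: [-2.1, -8.2, 5.2]
opening: 0.163
```

```bash
python3 st.py
```

```text
6.87 tcp hut [[ 0.1267 -0.01    0.1304]] Fhx -2.99 Fhy -7.94 Fz 5.21 tq [-1.2   0.27 -0.05] open 0.163
```

Binding is clear: about 5 N above running friction, and the readings put the onset at TCP hutch-y of about −0.0167. I'll back off to about 12 mm short of that.

>>> move_arm --increments '[{"tx":0.002,"ty":0,"tz":0,"turn":0},{"tx":0.004,"ty":0,"tz":0,"turn":0},{"tx":0.006,"ty":0,"tz":0,"turn":0},{"tx":0.008,"ty":0,"tz":0,"turn":0},{"tx":0.01,"ty":0,"tz":0,"turn":0},{"tx":0.012,"ty":0,"tz":0,"turn":0},{"tx":0.014,"ty":0,"tz":0,"turn":0},{"tx":0.016,"ty":0,"tz":0,"turn":0},{"tx":0.018,"ty":0,"tz":0,"turn":0},{"tx":0.0195,"ty":0,"tz":0,"turn":0},{"tx":0.0195,"ty":0,"tz":0,"turn":0},{"tx":0.0195,"ty":0,"tz":0,"turn":0},{"tx":0.0195,"ty":0,"tz":0,"turn":0}]'

```text
time_s: 7.95
eef_pos: [0.5878, 0.0239, 0.1303]
eef_rot: [-0.0, 0.745, -0.667, 0.0]
wrist_force: [-2.8, 0.6, 6.5]
opening: 0.165
```

```bash
python3 st.py
```

```text
7.95 tcp hut [[ 0.1267 -0.0272  0.1303]] Fhx -2.68 Fhy 0.93 Fz 6.48 tq [ 0.14  0.42 -0.  ] open 0.165
```

>>> move_arm --increments '[{"tx":0,"ty":0,"tz":0,"turn":0},{"tx":0,"ty":0,"tz":0,"turn":0},{"tx":0,"ty":0,"tz":0,"turn":0},{"tx":0,"ty":0,"tz":0,"turn":0},{"tx":0,"ty":0,"tz":-0.02,"turn":0},{"tx":0,"ty":0,"tz":-0.06,"turn":0},{"tx":0,"ty":0,"tz":-0.1,"turn":0},{"tx":0,"ty":0,"tz":-0.14,"turn":0},{"tx":0,"ty":0,"tz":-0.14,"turn":0},{"tx":0,"ty":0,"tz":-0.14,"turn":0}]' --gripper 0.6

```text
time_s: 8.78
eef_pos: [0.5892, 0.0235, 0.2727]
eef_rot: [-0.002, 0.745, -0.667, 0.003]
wrist_force: [0.6, 0.7, -0.5]
opening: 0.601
```

```bash
cat > meas.py <<'E'
from h import *
import sys
k=sys.argv[1]
for n in ("top","side","wrist"):
    C=cal(n); p,d=viewer.camera(n); np.savez(f"{n}{k}.npz",p=p,d=d); cv2.imwrite(f"pics/{n}{k}.png",p[:,:,::-1])
    if n=="wrist": np.savez(f"cal{k}.npz",*C)
C=cal("top"); d=np.load(f"top{k}.npz")["d"]
v,u=np.mgrid[0:420,0:560]; P=atd(C,np.c_[u.ravel(),v.ravel()],d.ravel()); H=hut(P).reshape(420,560,3)
for lo,hi in((.155,.17),(.17,.2)):
    mm=((H[...,2]>lo)&(H[...,2]<hi)&(H[...,0]>.06)&(H[...,0]<.15)&(abs(H[...,1])<.25)).astype(np.uint8)
    n,l2,s2,c2=cv2.connectedComponentsWithStats(mm)
    for i in range(1,n): print(lo,s2[i],c2[i].round(1),H[l2==i].mean(0).round(4))
E
python3 st.py; python3 meas.py 2
```

```text
8.78 tcp hut [[ 0.1281 -0.0278  0.2727]] Fhx 0.72 Fhy 0.66 Fz -0.48 tq [-0.02  0.04 -0.  ] open 0.601
0.155 [259 194   6   6  26] [261.6 196.8] [ 0.1249 -0.0266  0.1584]
0.155 [288 204   8   7  40] [291.4 207.2] [ 0.0878 -0.0967  0.1609]
0.155 [232 212   8   7  44] [235.8 214.7] [0.0881 0.0433 0.1604]
0.155 [166 220   7   8  16] [169.9 224.8] [0.0854 0.2069 0.1619]
0.17 [162 219   9   8  62] [166.  222.5] [0.088  0.2102 0.1853]
```

View pics/top2.png

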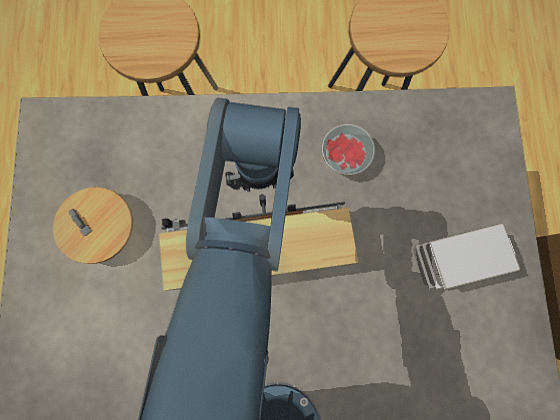

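View pics/wrist2.png

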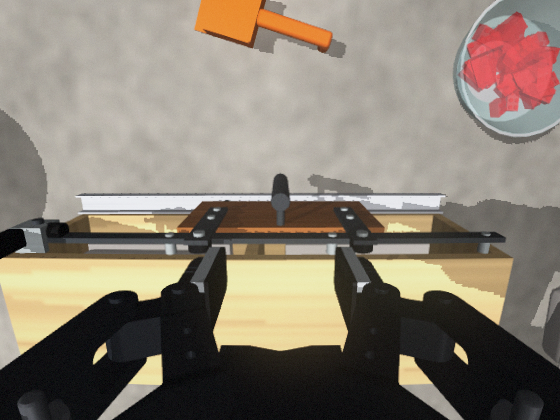

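The top view shows the door moved: pull at about (262,197), leading hanger at (236,215). The stop is untouched at (166,222), and the bowl, scoop, stand and bento haven't moved. Pull y is −0.027, the hanger face about 0.053 and the buffer about 0.174, so the gap is about 121 mm. Next is the tab.

```bash
python3 - <<'E'
from h import *
print(delta(get_obs(),world(.0905,.2105,.26)))
E
```

```text
(array([-0.23752632,  0.03493475,  0.00767466]), np.float64(-0.017212959635159564))
```

>>> move_arm --increments '[{"tx":-0.12,"ty":0.02,"tz":0.005,"turn":0},{"tx":-0.12,"ty":0.02,"tz":0.005,"turn":0},{"tx":-0.12,"ty":0.02,"tz":0.005,"turn":0},{"tx":-0.238,"ty":0.035,"tz":0.008,"turn":0},{"tx":-0.238,"ty":0.035,"tz":0.008,"turn":0},{"tx":-0.238,"ty":0.035,"tz":0.008,"turn":0},{"tx":-0.238,"ty":0.035,"tz":0.008,"turn":0},{"tx":-0.238,"ty":0.035,"tz":0.008,"turn":0},{"tx":-0.238,"ty":0.035,"tz":0.008,"turn":0}]' --gripper 0.45

```text
time_s: 9.68
eef_pos: [0.5256, 0.256, 0.2596]
eef_rot: [0.001, 0.746, -0.666, -0.001]
wrist_force: [0.4, -0.5, -0.7]
opening: 0.448
```

```bash
python3 st.py; python3 - <<'E'
from h import *
o=get_obs(); print(delta(o,world(.0905,.2105,.167)))
C=cal("wrist"); p,d=viewer.camera("wrist"); np.savez("w3.npz",p=p,d=d); 
q=proj(C,world(.0905,.2105,.19))[0]; print(q); cv2.circle(p,tuple(int(a) for a in q),3,(255,0,255),1)
cv2.imwrite("pics/w3.png",p[:,:,::-1])
E
```

```text
9.68 tcp hut [[0.0907 0.2104 0.2596]] Fhx 0.37 Fhy -0.59 Fz -0.73 tq [-0.02  0.   -0.01] open 0.448
(array([-2.23640309e-04, -1.95686450e-05,  9.25721063e-02]), np.float64(0.02022452160106525))
[279.69304775 220.07702458]
```

View pics/w3.png

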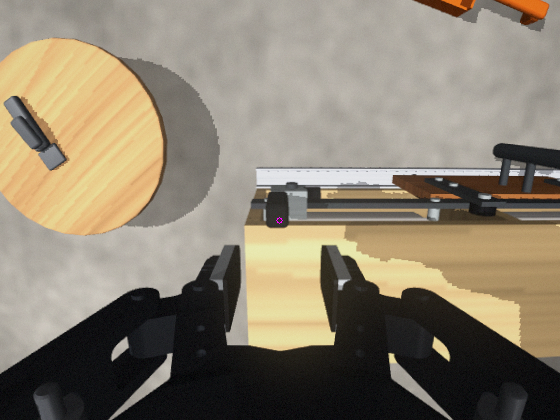

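The wrist view shows the tab's top at about (277,217), within 3 px of my mark and midway between the fingers. I'll descend and grip it.

>>> move_arm --increments '[{"tx":-0.001,"ty":-0.001,"tz":0.04,"turn":0},{"tx":-0.001,"ty":-0.001,"tz":0.07,"turn":0},{"tx":-0.001,"ty":-0.001,"tz":0.0925,"turn":0},{"tx":-0.001,"ty":-0.001,"tz":0.0925,"turn":0},{"tx":-0.001,"ty":-0.001,"tz":0.0925,"turn":0}]'

```text
time_s: 10.15
eef_pos: [0.5267, 0.2558, 0.1676]
eef_rot: [0.002, 0.745, -0.668, -0.001]
wrist_force: [-0.1, -0.3, 0.5]
opening: 0.447
```

>>> move_arm --increments '[{"tx":0,"ty":0,"tz":0,"turn":0},{"tx":0,"ty":0,"tz":0,"turn":0},{"tx":0,"ty":0,"tz":0,"turn":0},{"tx":0,"ty":0,"tz":0,"turn":0},{"tx":0,"ty":0,"tz":0,"turn":0},{"tx":0,"ty":0,"tz":0,"turn":0},{"tx":0,"ty":0,"tz":0,"turn":0}]' --gripper 0

```text
time_s: 10.73
eef_pos: [0.5288, 0.2575, 0.1713]
eef_rot: [-0.002, 0.745, -0.667, 0.002]
wrist_force: [1.0, -2.4, 6.7]
opening: 0.169
```

```bash
python3 st.py
```

```text
10.73 tcp hut [[0.0941 0.2115 0.1713]] Fhx 0.70 Fhy -2.45 Fz 6.65 tq [-0.35 -0.04 -0.  ] open 0.169
```

>>> move_arm --increments '[{"tx":0.005,"ty":0,"tz":0,"turn":0},{"tx":0.011,"ty":0,"tz":0,"turn":0},{"tx":0.017,"ty":0,"tz":0,"turn":0},{"tx":0.023,"ty":0,"tz":0,"turn":0},{"tx":0.029,"ty":0,"tz":0,"turn":0},{"tx":0.035,"ty":0,"tz":0,"turn":0},{"tx":0.041,"ty":0,"tz":0,"turn":0},{"tx":0.047,"ty":0,"tz":0,"turn":0},{"tx":0.053,"ty":0,"tz":0,"turn":0},{"tx":0.059,"ty":0,"tz":0,"turn":0},{"tx":0.065,"ty":0,"tz":0,"turn":0},{"tx":0.071,"ty":0,"tz":0,"turn":0},{"tx":0.077,"ty":0,"tz":0,"turn":0},{"tx":0.083,"ty":0,"tz":0,"turn":0},{"tx":0.089,"ty":0,"tz":0,"turn":0},{"tx":0.094,"ty":0,"tz":0,"turn":0},{"tx":0.098,"ty":0,"tz":0,"turn":0},{"tx":0.101,"ty":0,"tz":0,"turn":0},{"tx":0.104,"ty":0,"tz":0,"turn":0},{"tx":0.107,"ty":0,"tz":0,"turn":0}]'

```text
time_s: 12.4
eef_pos: [0.5407, 0.1521, 0.1713]
eef_rot: [-0.002, 0.745, -0.667, 0.001]
wrist_force: [0.7, 3.5, 6.3]
opening: 0.168
```

```bash
python3 st.py; python3 meas.py 4
```

```text
12.4 tcp hut [[0.0942 0.1055 0.1713]] Fhx 1.12 Fhy 3.43 Fz 6.26 tq [ 0.55 -0.09  0.01] open 0.168
0.155 [259 194   6   6  30] [261.7 196.8] [ 0.1249 -0.0267  0.1584]
0.155 [288 204   8   7  42] [291.5 207.2] [ 0.0877 -0.0972  0.1607]
0.155 [232 212   9   7  42] [235.9 214.8] [0.0879 0.0431 0.1599]
```

View pics/wrist4.png

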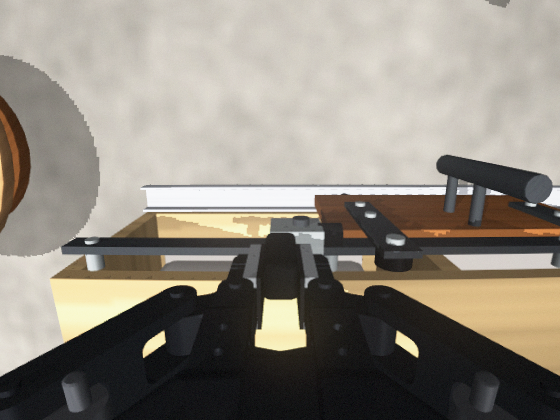

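The wrist view shows the tab gripped, with the buffer's face at about column 345 and the hanger strap's edge at about 380. The remaining gap is roughly 16–19 mm, so I'll close it slowly while watching the force.

>>> move_arm --increments '[{"tx":0.002,"ty":0,"tz":0,"turn":0},{"tx":0.004,"ty":0,"tz":0,"turn":0},{"tx":0.006,"ty":0,"tz":0,"turn":0},{"tx":0.008,"ty":0,"tz":0,"turn":0},{"tx":0.01,"ty":0,"tz":0,"turn":0},{"tx":0.012,"ty":0,"tz":0,"turn":0}]'

```text
time_s: 13.05
eef_pos: [0.542, 0.1403, 0.1713]
eef_rot: [-0.002, 0.745, -0.667, 0.001]
wrist_force: [-0.4, 3.8, 7.0]
opening: 0.171
```

>>> move_arm --increments '[{"tx":0.001,"ty":0,"tz":0,"turn":0},{"tx":0.002,"ty":0,"tz":0,"turn":0}]'

```text
time_s: 13.22
eef_pos: [0.5422, 0.1382, 0.1713]
eef_rot: [-0.002, 0.745, -0.667, 0.001]
wrist_force: [1.0, 4.6, 6.4]
opening: 0.172
```

>>> move_arm --increments '[{"tx":0.001,"ty":0,"tz":0,"turn":0}]'

```text
time_s: 13.3
eef_pos: [0.5424, 0.1373, 0.1713]
eef_rot: [-0.002, 0.745, -0.667, 0.001]
wrist_force: [0.4, 3.6, 6.1]
opening: 0.169
```

>>> move_arm --increments '[{"tx":0.0005,"ty":0,"tz":0,"turn":0},{"tx":0.001,"ty":0,"tz":0,"turn":0}]'

```text
time_s: 13.47
eef_pos: [0.5425, 0.1363, 0.1713]
eef_rot: [-0.002, 0.745, -0.667, 0.001]
wrist_force: [0.7, 3.8, 6.7]
opening: 0.171
```

>>> move_arm --increments '[{"tx":0.0005,"ty":0,"tz":0,"turn":0},{"tx":0.001,"ty":0,"tz":0,"turn":0}]'

```text
time_s: 13.63
eef_pos: [0.5426, 0.1355, 0.1713]
eef_rot: [-0.002, 0.745, -0.667, 0.001]
wrist_force: [0.6, 6.5, 6.0]
opening: 0.166
```

```bash
python3 st.py; python3 meas.py 5; python3 - <<'E'
from h import *
p=np.load("wrist5.npz")["p"][200:290,250:450]; cv2.imwrite("pics/w5z.png",cv2.resize(p,None,fx=4,fy=4,interpolation=cv2.INTER_CUBIC)[:,:,::-1])
E
```

```text
13.63 tcp hut [[0.0942 0.0887 0.1713]] Fhx 1.29 Fhy 6.42 Fz 6.01 tq [ 0.88 -0.05  0.02] open 0.166
0.155 [259 194   6   7  30] [261.6 196.8] [ 0.1249 -0.0266  0.1578]
0.155 [288 204   8   7  43] [291.3 207.1] [ 0.0881 -0.0966  0.1603]
0.155 [233 212   8   7  38] [236.2 215.2] [0.0869 0.0423 0.1601]
0.155 [284 218   1   1   1] [284. 218.] [ 0.0641 -0.0748  0.155 ]
```

View pics/w5z.png

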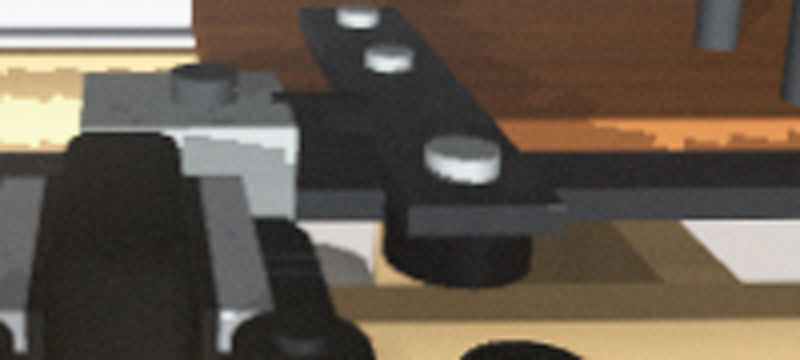

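The force has risen from 3.6 to 6.4 N, which means contact, and the wrist view shows the buffer meeting the strap. I'll go one more mm to confirm.

>>> move_arm --increments '[{"tx":0.0005,"ty":0,"tz":0,"turn":0},{"tx":0.001,"ty":0,"tz":0,"turn":0}]'

```text
time_s: 13.95
eef_pos: [0.5426, 0.1349, 0.1713]
eef_rot: [-0.003, 0.745, -0.667, 0.001]
wrist_force: [0.1, 6.7, 6.3]
opening: 0.173
```

>>> move_arm --increments '[{"tx":0,"ty":0,"tz":0,"turn":0},{"tx":0,"ty":0,"tz":0,"turn":0},{"tx":0,"ty":0,"tz":0,"turn":0},{"tx":0,"ty":0,"tz":0,"turn":0},{"tx":0,"ty":0,"tz":-0.02,"turn":0},{"tx":0,"ty":0,"tz":-0.05,"turn":0},{"tx":0,"ty":0,"tz":-0.08,"turn":0},{"tx":0,"ty":0,"tz":-0.08,"turn":0},{"tx":0,"ty":0,"tz":-0.08,"turn":0},{"tx":0,"ty":0,"tz":-0.08,"turn":0}]' --gripper 0.4

```text
time_s: 14.78
eef_pos: [0.5407, 0.1331, 0.2483]
eef_rot: [0.0, 0.745, -0.667, -0.0]
wrist_force: [0.1, -0.2, -0.6]
opening: 0.399
```

```bash
python3 st.py; python3 meas.py 6; python3 - <<'E'
from h import *
p=np.load("wrist6.npz")["p"][190:290,230:430]; cv2.imwrite("pics/w6z.png",cv2.resize(p,None,fx=4,fy=4,interpolation=cv2.INTER_CUBIC)[:,:,::-1])
E
```

```text
14.78 tcp hut [[0.0921 0.0866 0.2483]] Fhx 0.11 Fhy -0.17 Fz -0.60 tq [ 0.02  0.02 -0.  ] open 0.399
0.155 [259 194   7   6  31] [262.1 196.7] [ 0.1249 -0.0278  0.1581]
0.155 [288 204   8   7  43] [291.5 207. ] [ 0.0882 -0.0971  0.1601]
0.155 [232 212   9   7  45] [236.  214.9] [0.0877 0.0429 0.1596]
```

View pics/w6z.png

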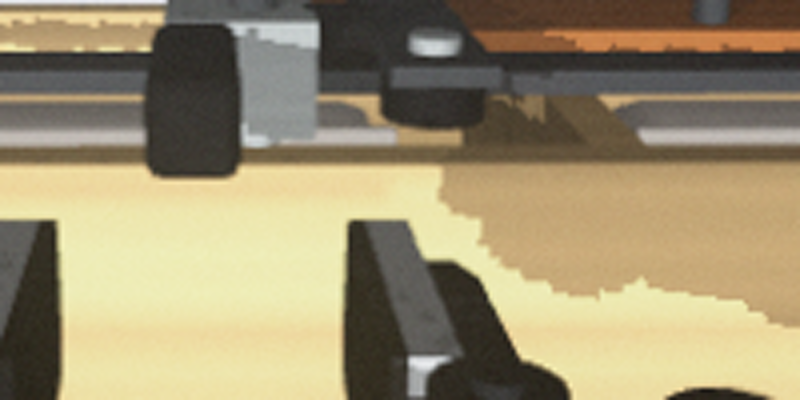

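View pics/top6.png

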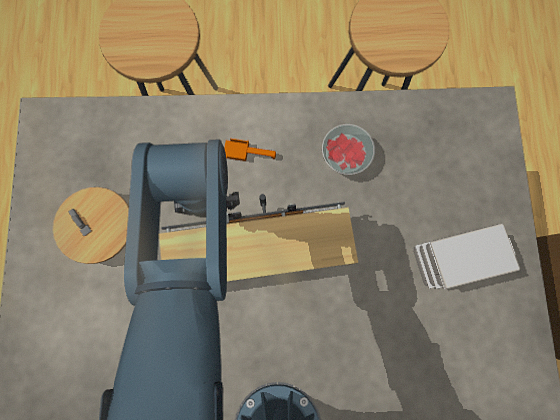

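>>> move_arm --increments '[{"tx":0.02,"ty":0.02,"tz":-0.04,"turn":0},{"tx":0.04,"ty":0.06,"tz":-0.04,"turn":0},{"tx":0.045,"ty":0.08,"tz":-0.04,"turn":0},{"tx":0.045,"ty":0.08,"tz":-0.04,"turn":0},{"tx":0.045,"ty":0.08,"tz":-0.04,"turn":0},{"tx":0.045,"ty":0.08,"tz":-0.04,"turn":0}]'

```text
time_s: 15.43
eef_pos: [0.4667, 0.0797, 0.2884]
eef_rot: [-0.0, 0.745, -0.667, -0.0]
wrist_force: [0.5, -0.5, 0.3]
opening: 0.401
```

```bash
python3 st.py; python3 meas.py 7; python3 - <<'E'
from h import *
p=np.load("wrist7.npz")["p"]; p=(255*(p/255.)**.5).astype(np.uint8); C=np.load("cal7.npz"); C=[C[f] for f in C.files]
q=proj(C,world(.09,.051,.142)).round()[0]; print(q); a,b=int(q[0])-70,int(q[1])-45; a=max(a,0);b=max(b,0)
cv2.imwrite("pics/w7z.png",cv2.resize(p[b:b+100,a:a+140],None,fx=5,fy=5,interpolation=cv2.INTER_CUBIC)[:,:,::-1])
E
```

```text
15.43 tcp hut [[0.0126 0.0418 0.2884]] Fhx 0.48 Fhy -0.60 Fz 0.27 tq [-0.02 -0.03  0.01] open 0.401
0.155 [263 194   3   7  13] [263.5 197. ] [ 0.1237 -0.0313  0.1582]
0.155 [288 204   8   7  43] [291.6 207.1] [ 0.088  -0.0973  0.1604]
[270. 108.]
```

View pics/w7z.png

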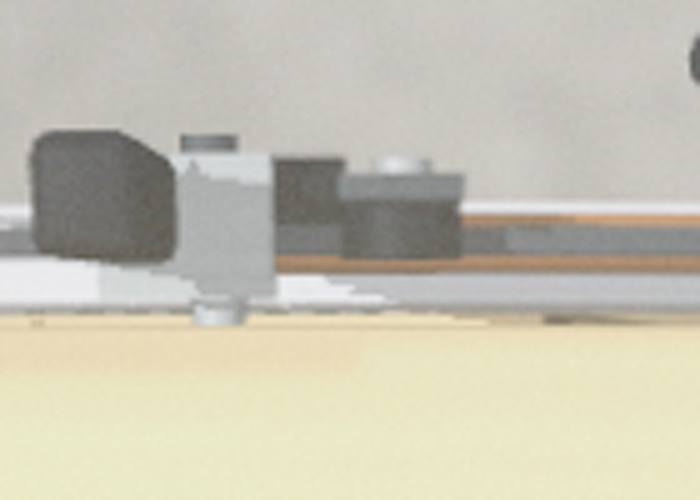

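The picture shows the buffer (columns 275–345 of the crop) reaching the strap (from about column 340) with no gap, and the gripper is well clear. I'm handing in.

```bash
python3 - <<'E'
from h import *
print(workorder.hand_in()); o=get_obs(); print(o["time_s"],o["wrist_force"])
E
```

```text
the job is handed in; nothing more can be done
None
the job is handed in; nothing more can be done
```

I eased the door in until it bound, backed it off, brought the rail stop up against its nearer hanger, let go of both, and handed the job in at about 15.6 s. The hand-in reports no verdict.

- **Finding the bind:** The push rose from about 2.6 N to 7.9 N. The moving readings agreed on where the tight spot begins, and I went about 6–7 mm into it at most. One reading with the door held still came out lower, at 4 N. I took that as friction easing, and the next push of up to 2 mm confirmed the bind.
- **Backing off:** The door ended about 11 mm short of where the tight spot begins, by that estimate.
- **Setting the stop:** I slid it about 123 mm. The force stepped from about 3.6 N to 6.5 N when the buffer met the hanger. I pressed about 1 mm further to confirm, and the camera measurements showed no clear door movement beyond their 1 mm or so of scatter.
- **Last checks:** The final wrist picture shows no gap between buffer and strap. Wrist force was near zero, within sensor noise, with the gripper well clear. In the last top view the bowl, scoop, separator and bento box look where they were at the start. I judged that by eye and did not measure it.
- **Disagreement:** In the very last top view the pull measured 3–4 mm off. It was partly hidden by the arm, and the rear hanger, in clear view, had not shifted.

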